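# Assemble a filter holder on the vacuum manifold

### The job

Assemble a filter holder on the one open port of the vacuum manifold, adding and letting go of one part at a time from the bottom up: the holder base with its stopper fully home in the port, the frit flat in the base's recess, the tall funnel over the frit and square on the base, and last the lid seated in the funnel's mouth. Set the parts down rather than dropping them, and leave the short funnel, the sample jar and the wash bottle where they stand.

Things in the scene. Friction and masses are not known exactly. Their poses are not given: they have to be found in the camera images.
- port: Target, fixed: upright open steel cup 50 mm across, bore 41 mm, 24 mm deep, dark floor. One of three cups 130 mm apart on a level steel tube (32 mm thick, 400 mm long, roughly along y); the other two are shut by pale plugs that stand 14 mm above their rims. Which one is open varies. Origin: centre of its mouth, at rim height, 100 mm above the bench; z up.
- base: Holder base, stands upright, 46 mm high. Pale tapered stopper (33 to 38 mm across, 20 mm high), lip 45 mm across and 4 mm thick on it, then steel widening to a rim 58 mm across, 36 to 46 mm up: grasp there. In the top a recess 49 mm across, 4 mm deep. Home: lip on the port's rim, foot 20 mm below the mouth. Origin: centre of the underside, z up.
- frit: Frit, loose, lies flat: white disc 46 mm across, 12 mm thick, grey porous centre, edges chamfered 1.5 to 2 mm. Home: on the floor of the base's recess, 42 mm above the base's underside, standing 8 mm proud of its rim. Origin: centre of the underside, z up.
- tall_funnel: Tall funnel, stands upright: open steel tube 110 mm high, 54 mm outside, 49 mm inside, foot flange 58 mm across and 12 mm high, thin bead 56 mm across at the top. A socket in its underside, 49 mm across and 9 mm deep, goes over the frit. Home: foot on the base's rim, 46 mm above the base's underside. Origin: centre of the underside, z up.
- short_funnel: Short funnel, loose, stands upright: like the tall one but 60 mm high. Not needed. Origin: centre of the underside, z up.
- lid: Funnel lid, right way up: steel disc 60 mm across, 4 mm thick (6 to 10 mm above its underside), under it a chamfered spigot 46 mm across, 6 mm deep; on it a black round knob 18 mm across, 24 mm high (10 to 34 mm up). Home: disc on the tall funnel's rim, spigot inside, underside 104 mm above the funnel's. Origin: centre of the spigot's underside, z up.
- jar: Small sample jar, loose bystander: pale, white screw cap, 40 mm across, 74 mm high, beyond the manifold's left (+y) end. Origin: centre of the underside.
- wash_bottle: White wash bottle, red cap, bent spout, loose bystander: 66 mm across, about 190 mm high, beyond the manifold's right (-y) end. Origin: centre of the underside.
Not all that is in view belongs to the job. Leave any brown or pink look-alike of the tall_funnel alone.

How it is judged:
By the outcome, as a careful person would: the job done as asked, in the order asked, and still so for the second after the job is handed in, with the robot touching nothing.
It also fails if it takes over 104 s, if anything falls off the work surface, if the arm or the gripper's body presses on something with over 40 N, if the wrist force passes 120 N, or if a joint passes its speed limit or range.

### The arm

A 7-joint arm with a two-finger parallel gripper is mounted at the origin on the work surface. World frame = base frame: x ahead of the robot, y to its left, z up, the work surface at z = 0. Lengths are in mm, angles in rad, forces in N, time in s.
With the tool pointing down it reaches from about 400 to 750 mm from the base axis. Payload 19.5 kg.
Tool frame: the origin (TCP) lies where the fingers leave the gripper's body, on its centre line; the fingertips stand 73 mm ahead of it and the grasp point (between the pads) lies 54 mm ahead of it (pinch_z is the distance from the TCP to the grasp point, in mm); z points along the fingers, y is the line along which they close (so a half turn about z gives the same grasp; the last joint's range is limited). The gripper opens to 85 mm and grips with 20 to 120 N. Pads are 22 mm wide; open, the fingers measure 114 mm over their backs; the gripper's body (76 mm by 85 mm) begins 54 mm behind the grasp point. The pads swing forward as they close: fully open they stand 13 mm farther back than shut.
Start: joints at [1.098, 0.707, -0.028, 1.485, 0.022, 0.951, -0.075], TCP at [240.111, -522.446, 303.868] pointing down, gripper open.
Joint ranges: [-2.71, 2.71], [-0.32, 2.16], [-1.57, 1.52], [0, 2.45], [-1.46, 4.6], [0, 2.02], [-2.83, 2.83]. Speed limits (rad/s): [1.89, 1.89, 2.57, 2.57, 3.01, 3.01, 3.01].

### API

Orientations are given as a unit quaternion [x, y, z, w].
In Python, from workcell import read_state, capture, job_done, recognise, pinpoint, pinch_z gives the robot as it stands.
- The arm moves only by the tool play_rows, never from a script. Its argument "targets" is a list of rows, each an object of numbers: "dx", "dy", "dz": the shift along the world's x, y, z in m; "roll": the turn about the world's z in degrees. A call has 1 to 12 rows; each row is the pose to reach, as a shift and turn from the pose commanded when the call began; what a row does not reach only later rows make up. A row lasts 1/10 s, in which the tool goes at most 50 mm and 8.59 degrees, less where a joint would pass 70% of its speed; a pose out of reach is approached as far as the arm can. A call with a gripper value outside its range is refused whole. "fingers" is the closure, from 0 (fully open) to 1 (shut), set as the call begins (left out, the last holds). The fingers move at their own pace and stop on an object; "grip_force" is the grip in N (left out, the last holds). Time passes only in rows, so rows that repeat a pose let the fingers close. It gives the time, the measured TCP pose, the force, the opening and the grip force at its end, in the units of the state.
- read_state(): the state, without advancing time (a new reading comes with each control period).
- capture(name): name is "scene" or "top" or "wrist"; returns a dict with "img" (480x640x3 uint8, blue, green, red), "depth" (480x640 float32, mm along the optical axis (not along the pixel's ray), 0 where there is no reading), "intrinsics" (3x3 intrinsics, pixels), "distortion" ([k1, k2, p1, p2, k3] as OpenCV has them; the pictures are not rectified), "R" (3x3) and "t" (3): a world point X has camera coordinates R X + t. Camera axes: x right, y down, z forward; pixel columns grow to the right and rows downward; lengths in mm; the calibration is good to about 2 mm. A picture is of the moment at which its call begins.
- job_done(): hands the job in; it is judged then, once.
Trained networks look in a picture, given as the dict that the camera call returned (one of the last four; its "shot" number tells which), for a name from the list of things; names that differ only in an ending like _2 or _b are one class to them, and where a whole thing is asked for, a point or a joint stands for the part that bears it (a point fixed in the world has none). Each returns a list of dicts, best first, with "score" (0 to 1); they miss things now and then, are a little off and sometimes report something else, mostly with a low value. They report only what shows in the picture. A call takes as long as a camera call. They do not tell look-alikes from the thing itself.
- recognise(picture, thing): "box" ([left, top, right, bottom] in pixels, round what is visible of it).
- pinpoint(picture, thing): "position" ([column, row] in pixels: a listed point, or the origin of a listed thing).
The state is a dict: "time": time; "joints": joint angles; "qvel": joint speeds; "effort": joint torques, N m; "ee_pos": TCP position; "eef_rot": TCP orientation; "contact_force": force on the tool from outside, world axes, zero at the start; "wrist_torque": the same for the moment, N m; "width": finger opening in mm; "grip_force": force on a finger pad.
Only numpy, scipy, OpenCV 4.12 (cv2) and the standard library are available. Lean on these libraries where they do the work, as an engineer would, in place of code of your own. Each camera call takes 0.05 s, during which the arm holds its last target. There are 200 camera calls.

## Working session

There is one attempt and no reset: what is moved stays moved. The work goes in short steps, Python scripts to look and compute and a tool call to move; the robot and the scene stay as the last step left them, time stands still between calls to the robot, and variables do not carry over. Pictures are saved under pics/ and viewed, at most 14 in all, crops included, and the job is handed in when it is done.

Besides the shell and the picture viewer there is one more tool, called after "Emit:" as a command line: name --argument value ..., lists and objects as JSON in quotes. play_rows: Moves the arm, as the interface text tells. Its arguments: {"type":"object","properties":{"targets":{"type":"array"},"fingers":{"type":"number"},"grip_force":{"type":"number"}},"required":["targets"]}

```bash
ls; mkdir -p pics; cat > h.py <<'E'
import numpy as np, cv2
from workcell import *
def ray(c,px):
    u=cv2.undistortPoints(np.array([[px]],float),np.array(c["intrinsics"],float),np.array(c["distortion"],float))[0,0]
    R=np.array(c["R"]);t=np.array(c["t"]).ravel()
    return -R.T@t, R.T@np.array([u[0],u[1],1.])
def atz(c,px,z):
    o,d=ray(c,px); return o+d*(z-o[2])/d[2]
def cloud(c):
    d=c["depth"];v,u=np.mgrid[0:480,0:640]
    p=cv2.undistortPoints(np.stack([u.ravel(),v.ravel()],1).astype(float)[:,None],np.array(c["intrinsics"],float),np.array(c["distortion"],float))[:,0]
    P=np.c_[p,np.ones(len(p))]*d.ravel()[:,None]
    W=(P-np.array(c["t"]).ravel())@np.array(c["R"])
    W[d.ravel()==0]=np.nan
    return W.reshape(480,640,3)
E
python3 - <<'E'
from h import *
s=read_state();print(s["time"],s["ee_pos"],s["eef_rot"],pinch_z)
for n in("scene","top"):
    c=capture(n);cv2.imwrite(f"pics/{n}0.png",c["img"])
    W=cloud(c);np.save(n+"W.npy",W)
    print(n,-np.array(c["R"]).T@np.array(c["t"]).ravel())
    for th in("port","base","frit","tall_funnel","short_funnel","lid","jar","wash_bottle"):
        for r in pinpoint(c,th)[:3]:
            u,v=map(int,r["position"]); 
            print(th,round(r["score"],2),np.round(r["position"]), np.round(W[min(v,479),min(u,639)]))
        print([ (np.round(r["box"]).tolist(),round(r["score"],2)) for r in recognise(c,th)[:3]])
E
```

```text
pics
0.0 [ 240.07089643 -522.30173087  303.45255883] [ 9.76888535e-01  2.13748762e-01 -1.05132983e-04 -4.96862994e-04] 53.900000000000006
scene [1240.7155228  -336.55277084  806.82888044]
port 0.58 [408. 268.] [642. 116.  81.]
[([395.0, 258.0, 431.0, 288.0], 0.87)]
base 0.93 [390. 240.] [495. 158.  24.]
[([378.0, 220.0, 403.0, 246.0], 0.96), ([187.0, 262.0, 216.0, 280.0], 0.2)]
frit 0.46 [328. 248.] [458.  12.  12.]
frit 0.34 [507. 260.] [658. 389.  18.]
[([319.0, 240.0, 336.0, 254.0], 0.72)]
tall_funnel 0.85 [231. 234.] [ 326. -195.   19.]
tall_funnel 0.74 [268. 239.] [ 384. -115.   21.]
tall_funnel 0.7 [212. 316.] [ 579. -295.   32.]
[([188.0, 271.0, 229.0, 331.0], 0.97), ([252.0, 195.0, 280.0, 243.0], 0.85), ([293.0, 230.0, 322.0, 283.0], 0.83)]
short_funnel 0.77 [421. 217.] [439. 283.  18.]
short_funnel 0.23 [150. 357.] [nan nan nan]
[]
lid 0.74 [203. 272.] [ 528. -293.  111.]
[([188.0, 259.0, 216.0, 281.0], 0.84)]
jar 0.96 [509. 261.] [663. 392.  18.]
[]
wash_bottle 0.71 [324. 248.] [456.   3.  14.]
wash_bottle 0.55 [149. 357.] [nan nan nan]
wash_bottle 0.29 [420. 218.] [441. 28
[... 266 characters left out ...]
. 247.] [443.  13.   7.]
[([299.0, 235.0, 321.0, 258.0], 0.8)]
tall_funnel 0.94 [396. 315.] [ 289. -182.    5.]
tall_funnel 0.93 [343. 218.] [510. -62.   1.]
tall_funnel 0.74 [387. 236.] [ 471. -165.   -2.]
[([373.0, 218.0, 408.0, 252.0], 0.96), ([332.0, 197.0, 360.0, 230.0], 0.94), ([428.0, 183.0, 467.0, 216.0], 0.87)]
short_funnel 0.86 [190. 255.] [419. 290.   3.]
short_funnel 0.31 [498. 176.] [ 599. -400.   76.]
[([170.0, 241.0, 203.0, 271.0], 0.7)]
lid 0.93 [440. 262.] [ 412. -284.    9.]
[([429.0, 250.0, 456.0, 276.0], 0.71)]
jar 0.95 [148. 158.] [639. 389.  38.]
[([129.0, 142.0, 154.0, 167.0], 0.6)]
wash_bottle 0.92 [498. 178.] [ 596. -402.   70.]
[([482.0, 150.0, 528.0, 187.0], 0.78)]
```

```bash
python3 -c "
import cv2
a=cv2.imread('pics/top0.png')[100:350,100:550];cv2.imwrite('pics/top0c.png',cv2.resize(a,(800,444),interpolation=2))
a=cv2.imread('pics/scene0.png')[160:400,90:540];cv2.imwrite('pics/scene0c.png',cv2.resize(a,(800,427),interpolation=2))"
```

```text
(no output)
```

View pics/top0c.png

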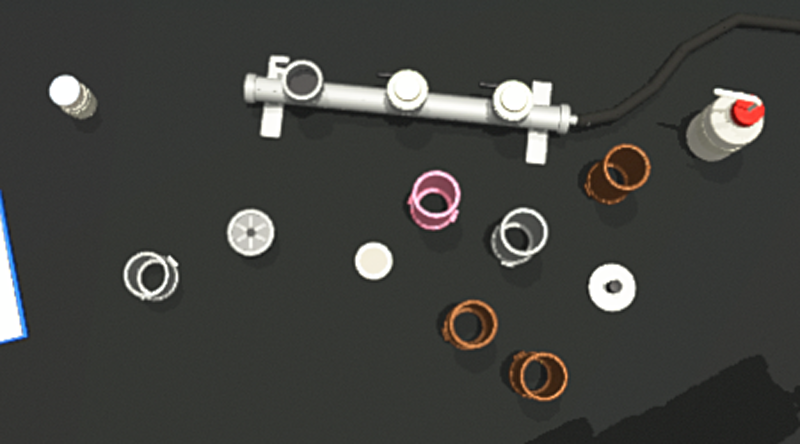

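View pics/scene0c.png

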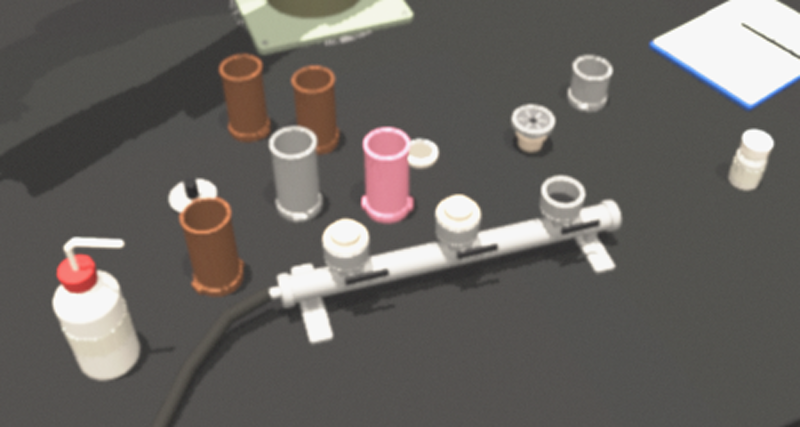

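The open port is the left cup (crop px 302,80). The base is at 250,232, the frit at 373,261, the steel tall funnel at 520,235 and the lid at 612,288. The brown and pink tubes are look-alikes.

```bash
cat >> h.py <<'E'
def fit(W,c,r,z0,z1):
    P=W.reshape(-1,3);m=(np.hypot(P[:,0]-c[0],P[:,1]-c[1])<r)&(P[:,2]>z0)&(P[:,2]<z1)
    P=P[m]
    if len(P)<5: return None
    (x,y),R=cv2.minEnclosingCircle(P[:,:2].astype(np.float32))
    return np.round([x,y,R,*np.median(P,axis=0),len(P)],1)
E
python3 - <<'E'
from h import *
for n in("top","scene"):
    W=np.load(n+"W.npy")
    for th,c,r,a,b in[("port",(655,105),45,92,108),("plug",(635,-25),45,105,125),("plug2",(617,-150),45,105,125),("base",(466,160),40,38,52),("frit",(440,13),35,7,18),("tall",(455,-155),50,100,118),("tallfoot",(455,-155),50,7,16),("lid",(412,-284),45,5,16),("knob",(412,-284),45,28,40),("brown",(520,-270),60,100,118),("pink",(500,-60),60,100,118),("br2",(370,-110),50,100,118)]:
        print(n,th,fit(W,c,r,a,b))
E
```

```text
top port [654.7 101.1  25.5 653.1 100.8  97.4 160. ]
top plug [642.  -26.1  22.9 640.9 -25.2 111.7 206. ]
top plug2 [ 629.8 -155.7   22.2  629.2 -154.5  111.8  209. ]
top base [471.3 167.2  29.3 471.3 167.2  42.1 478. ]
top frit [440.7  14.1  22.7 440.2  14.7  11.1 293. ]
top tall [ 468.  -166.5   28.   469.3 -168.2  108.2  152. ]
top tallfoot [ 463.1 -148.5   43.4  468.1 -168.7   10.5  104. ]
top lid [ 413.2 -286.3   40.2  410.1 -292.     9.1  455. ]
top knob [ 411.9 -293.2    9.1  412.3 -293.    32.8   50. ]
top brown [ 547.9 -291.9   28.3  543.2 -286.2  107.7  131. ]
top pink [512.1 -61.6  27.9 513.7 -62.5 107.9 150. ]
top br2 [ 359.3 -106.3   27.5  360.4 -107.7  108.5  135. ]
scene port [657.9 102.8  26.8 660.4 101.4  99.  225. ]
scene plug [647.2 -29.1  22.7 650.6 -30.1 113.3 244. ]
scene plug2 [ 635.2 -157.1   23.1  638.9 -157.1  113.3  251. ]
scene base [474.5 166.6  30.4 475.6 167.2  43.7 338. ]
scene frit [446.6  11.7  22.6 449.3  13.1  13.  185. ]
scene tall [ 471.4 -168.7   28.9  471.1 -168.2  107.6  234. ]
scene tallfoot [ 474.  -168.8   28.8  493.2 -172.1   11.8   93. ]
scene lid [ 412.3 -293.7   31.2  412.1 -303.4    9.8  220. ]
scene knob [ 415.3 -293.9    9.4  415.8 -293.4   33.5   45. ]
scene brown [ 551.  -291.3   29.   536.4 -282.5  107.5  198. ]
scene pink [514.3 -64.4  30.  514.1 -63.1 108.  229. ]
scene br2 [ 360.9 -109.2   29.6  364.  -108.7  107.3  212. ]
```

Emit:
play_rows --targets '[{"dx":0.232,"dy":0.689,"dz":-0.02,"roll":65.3},{"dx":0.232,"dy":0.689,"dz":-0.02,"roll":65.3},{"dx":0.232,"dy":0.689,"dz":-0.02,"roll":65.3},{"dx":0.232,"dy":0.689,"dz":-0.02,"roll":65.3},{"dx":0.232,"dy":0.689,"dz":-0.02,"roll":65.3},{"dx":0.232,"dy":0.689,"dz":-0.02,"roll":65.3},{"dx":0.232,"dy":0.689,"dz":-0.02,"roll":65.3},{"dx":0.232,"dy":0.689,"dz":-0.02,"roll":65.3},{"dx":0.232,"dy":0.689,"dz":-0.02,"roll":65.3},{"dx":0.232,"dy":0.689,"dz":-0.02,"roll":65.3},{"dx":0.232,"dy":0.689,"dz":-0.02,"roll":65.3},{"dx":0.232,"dy":0.689,"dz":-0.02,"roll":65.3}]' --fingers 0

```text
time: 2.9
ee_pos: [431.5, 46.9, 287.5]
eef_rot: [0.707, 0.707, 0.0, 0.0]
contact_force: [1.0, -0.8, 0.8]
width: 85.6
grip_force: 0.0
```

Emit:
play_rows --targets '[{"dx":0.03,"dy":0.12,"dz":0},{"dx":0.03,"dy":0.12,"dz":0},{"dx":0.03,"dy":0.12,"dz":0},{"dx":0.03,"dy":0.12,"dz":0},{"dx":0.03,"dy":0.12,"dz":0},{"dx":0.03,"dy":0.12,"dz":0}]'

```text
invalid input at $.targets[0]: expected keys dx, dy, dz, roll
```

```bash
python3 - <<'E'
from h import *
s=read_state();print(s["time"],np.round(s["ee_pos"],1),np.round(s["joints"],2))
c=capture("wrist");cv2.imwrite("pics/w1.png",c["img"])
W=cloud(c);np.save("w1.npy",W)
print(-np.array(c["R"]).T@np.array(c["t"]).ravel(),np.array(c["R"]).round(2))
print(fit(W,(472,167),40,38,52),fit(W,(656,102),45,92,108),fit(W,(442,14),35,7,18))
E
```

```text
2.9 [431.5  46.9 287.5] [-0.03  0.54 -0.25  1.99  0.22  0.64 -0.42]
[430.87587645 121.5885454  356.71304603] [[ 1.   -0.    0.  ]
 [-0.   -0.96  0.29]
 [-0.   -0.29 -0.96]]
[ 472.7  168.5   28.9  473.   169.3   41.9 5680. ] [635.1  99.   12.9 631.3  98.3  94.6 219. ] [ 442.    14.    23.   442.2   15.2   11.6 1962. ]
```

View pics/w1.png

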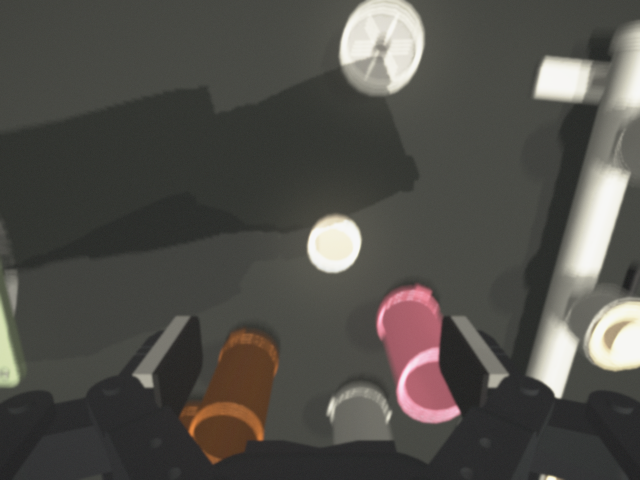

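The wrist view shows the base at (382,46) and the frit at (334,243), which agrees with the top camera.

Emit:
play_rows --targets '[{"dx":0.041,"dy":0.121,"dz":-0.07,"roll":0},{"dx":0.041,"dy":0.121,"dz":-0.07,"roll":0},{"dx":0.041,"dy":0.121,"dz":-0.07,"roll":0},{"dx":0.041,"dy":0.121,"dz":-0.07,"roll":0},{"dx":0.041,"dy":0.121,"dz":-0.07,"roll":0},{"dx":0.041,"dy":0.121,"dz":-0.07,"roll":0}]'

```text
time: 3.55
ee_pos: [472.2, 164.9, 217.8]
eef_rot: [0.708, 0.707, 0.0, 0.0]
contact_force: [0.1, -1.1, -0.6]
width: 85.3
grip_force: 0.0
```

```bash
cat > m.py <<'E'
from h import *
import sys
# m.py name x y r z0 z1 ...
s=read_state();print(s["time"],np.round(s["ee_pos"],1),np.round(s["contact_force"],1),s["width"])
c=capture("wrist");cv2.imwrite(f"pics/{sys.argv[1]}.png",c["img"]);W=cloud(c);np.save(sys.argv[1]+".npy",W)
a=list(map(float,sys.argv[2:]))
for i in range(0,len(a),5): print(fit(W,a[i:i+2],*a[i+2:i+5]))
E
python3 m.py w2 472 167 40 38 52 656 102 45 92 108
```

```text
3.55 [472.2 164.9 217.8] [ 0.1 -1.1 -0.6] 85.29236289583477
[ 472.6  168.8   28.9  472.7  169.5   42.  6493. ]
[637.3 111.3  16.4 633.7 112.9  97.1 903. ]
```

Emit:
play_rows --targets '[{"dx":0.0,"dy":0.001,"dz":-0.06,"roll":0},{"dx":0.0,"dy":0.001,"dz":-0.1,"roll":0},{"dx":0.0,"dy":0.001,"dz":-0.125,"roll":0},{"dx":0.0,"dy":0.001,"dz":-0.125,"roll":0},{"dx":0.0,"dy":0.001,"dz":-0.125,"roll":0},{"dx":0.0,"dy":0.001,"dz":-0.125,"roll":0}]'

```text
time: 4.2
ee_pos: [472.9, 166.6, 94.2]
eef_rot: [0.707, 0.707, 0.001, 0.0]
contact_force: [-0.6, 1.0, 0.6]
width: 85.6
grip_force: 0.0
```

Emit:
play_rows --targets '[{"dx":0.0,"dy":0,"dz":0,"roll":0},{"dx":0.0,"dy":0,"dz":0,"roll":0},{"dx":0.0,"dy":0,"dz":0,"roll":0},{"dx":0.0,"dy":0,"dz":0,"roll":0},{"dx":0.0,"dy":0,"dz":0,"roll":0},{"dx":0.0,"dy":0,"dz":0,"roll":0},{"dx":0.0,"dy":0,"dz":0,"roll":0},{"dx":0.0,"dy":0,"dz":0,"roll":0}]' --fingers 1 --grip_force 40

```text
time: 5.0
ee_pos: [472.7, 166.8, 93.6]
eef_rot: [0.707, 0.707, 0.001, 0.0]
contact_force: [-1.3, -1.3, 18.8]
width: 56.4
grip_force: 38.4
```

Emit:
play_rows --targets '[{"dx":0.0,"dy":0,"dz":0.02,"roll":0},{"dx":0.0,"dy":0,"dz":0.07,"roll":0},{"dx":0.05,"dy":-0.018,"dz":0.12,"roll":0},{"dx":0.1,"dy":-0.036,"dz":0.14,"roll":0},{"dx":0.133,"dy":-0.067,"dz":0.14,"roll":0},{"dx":0.133,"dy":-0.067,"dz":0.14,"roll":0},{"dx":0.133,"dy":-0.067,"dz":0.14,"roll":0},{"dx":0.133,"dy":-0.067,"dz":0.14,"roll":0},{"dx":0.133,"dy":-0.067,"dz":0.14,"roll":0}]'

```text
time: 5.9
ee_pos: [604.5, 100.5, 232.4]
eef_rot: [0.707, 0.707, -0.0, -0.0]
contact_force: [-0.2, 0.1, -2.1]
width: 56.5
grip_force: 44.4
```

```bash
python3 m.py w3 606 100 40 160 200 656 102 45 92 108
```

```text
5.9 [604.5 100.5 232.4] [-0.2  0.1 -2.1] 56.53526642367938
[  606.    108.1    39.2   604.4   106.4   180.7 26419. ]
[ 655.3  103.3   25.1  657.9  105.6   98.7 2690. ]
```

View pics/w3.png

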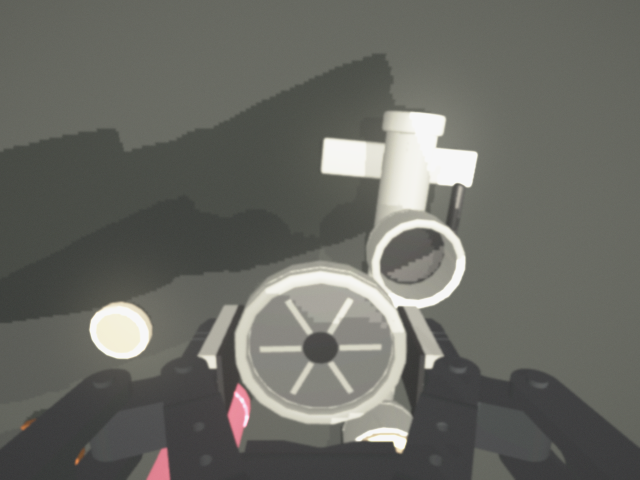

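The base is held at about (321,342), and the port's rim is fully visible at (417,262). Next I'll find where the base sits in the hand.

```bash
python3 - <<'E'
from h import *
W=np.load("w3.npy");print(W[345,280:370:10,2].round(), W[260:430:8,321].round().tolist())
im=cv2.imread("pics/w3.png");
c=capture("wrist")
for px,z in[((321,342),184.5),((417,262),100)]: print(atz(c,px,z))
# rim points: bright outline
for z in(175,179,182):print(fit(W,(604.5,101),32,z,z+14))
E
```

```text
[179. 180. 180. 181. 180. 180. 180. 180. 180.] [[604.0, 131.0, 174.0], [604.0, 131.0, 181.0], [604.0, 129.0, 184.0], [604.0, 126.0, 181.0], [604.0, 123.0, 181.0], [604.0, 119.0, 179.0], [604.0, 117.0, 180.0], [604.0, 114.0, 181.0], [604.0, 112.0, 181.0], [604.0, 108.0, 180.0], [604.0, 105.0, 180.0], [604.0, 103.0, 181.0], [604.0, 99.0, 181.0], [604.0, 96.0, 180.0], [604.0, 92.0, 180.0], [604.0, 90.0, 181.0], [604.0, 87.0, 181.0], [604.0, 82.0, 180.0], [604.0, 79.0, 180.0], [604.0, 79.0, 183.0], [604.0, 76.0, 184.0], [604.0, -88.0, -0.0]]
[604.13231881 106.87083069 184.5       ]
[654.67926296 105.02131901 100.        ]
[  604.5   102.4    31.6   604.    104.3   180.6 22718. ]
[  604.5   102.4    31.6   604.1   103.6   180.6 22296. ]
[ 604.5  102.4   31.5  605.   105.1  183.8 7805. ]
```

Emit:
play_rows --targets '[{"dx":0.025,"dy":0,"dz":0,"roll":0},{"dx":0.051,"dy":0,"dz":0,"roll":0},{"dx":0.051,"dy":0,"dz":0,"roll":0},{"dx":0.051,"dy":0,"dz":-0.02,"roll":0},{"dx":0.051,"dy":0,"dz":-0.032,"roll":0},{"dx":0.051,"dy":0,"dz":-0.038,"roll":0},{"dx":0.051,"dy":0,"dz":-0.044,"roll":0},{"dx":0.051,"dy":0,"dz":-0.048,"roll":0},{"dx":0.051,"dy":0,"dz":-0.05,"roll":0},{"dx":0.051,"dy":0,"dz":-0.05,"roll":0}]'

```text
time: 7.0
ee_pos: [656.1, 99.8, 182.5]
eef_rot: [0.707, 0.707, -0.0, -0.0]
contact_force: [0.7, 0.3, -2.3]
width: 56.5
grip_force: 44.5
```

```bash
python3 m.py w4 656 102 45 92 108
```

```text
7.0 [656.1  99.8 182.5] [ 0.7  0.3 -2.3] 56.51135007919618
[ 655.9  112.6   23.1  655.4  124.    98.7 1537. ]
```

View pics/w4.png

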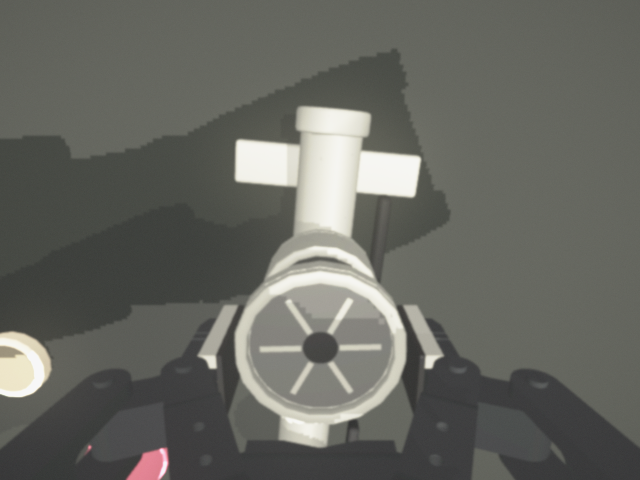

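The stopper is going into the port, centred (cup at 321,260) and without contact.

Emit:
play_rows --targets '[{"dx":0,"dy":0,"dz":-0.003,"roll":0},{"dx":0,"dy":0,"dz":-0.005,"roll":0},{"dx":0,"dy":0,"dz":-0.007,"roll":0},{"dx":0,"dy":0,"dz":-0.008,"roll":0},{"dx":0,"dy":0,"dz":-0.008,"roll":0}]'

```text
time: 7.55
ee_pos: [656.1, 99.7, 174.2]
eef_rot: [0.707, 0.707, -0.0, -0.0]
contact_force: [0.4, 0.7, -2.3]
width: 56.1
grip_force: 44.5
```

Emit:
play_rows --targets '[{"dx":0,"dy":0,"dz":-0.001,"roll":0},{"dx":0,"dy":0,"dz":-0.002,"roll":0},{"dx":0,"dy":0,"dz":-0.002,"roll":0}]'

```text
time: 7.85
ee_pos: [656.3, 99.9, 173.7]
eef_rot: [0.707, 0.707, 0.0, 0.0]
contact_force: [-5.9, -0.9, 15.9]
width: 56.1
grip_force: 45.9
```

Emit:
play_rows --targets '[{"dx":0,"dy":0,"dz":0,"roll":0},{"dx":0,"dy":0,"dz":0,"roll":0},{"dx":0,"dy":0,"dz":0,"roll":0},{"dx":0,"dy":0,"dz":0,"roll":0},{"dx":0,"dy":0,"dz":0,"roll":0},{"dx":0,"dy":0,"dz":0,"roll":0}]' --fingers 0

```text
time: 8.45
ee_pos: [656.1, 99.8, 172.4]
eef_rot: [0.707, 0.707, -0.0, -0.0]
contact_force: [0.7, 0.5, -0.2]
width: 85.5
grip_force: 0.0
```

Emit:
play_rows --targets '[{"dx":0,"dy":0,"dz":0.03,"roll":0},{"dx":0,"dy":0,"dz":0.08,"roll":0},{"dx":0,"dy":0,"dz":0.12,"roll":0},{"dx":0,"dy":-0.03,"dz":0.12,"roll":0},{"dx":0,"dy":-0.03,"dz":0.12,"roll":0},{"dx":0,"dy":-0.03,"dz":0.12,"roll":0}]'

```text
time: 9.05
ee_pos: [656.1, 69.3, 292.2]
eef_rot: [0.708, 0.707, -0.0, -0.0]
contact_force: [0.1, 0.1, -0.1]
width: 85.6
grip_force: 0.0
```

```bash
python3 m.py w5 656 102 45 123 135 656 102 20 110 135
```

```text
9.05 [656.1  69.3 292.2] [ 0.1  0.1 -0.1] 85.63179949735589
[ 656.   101.7   28.9  655.8  103.2  124.9 2206. ]
[ 656.   102.    20.   655.9  102.5  121.6 3501. ]
```

View pics/w5.png

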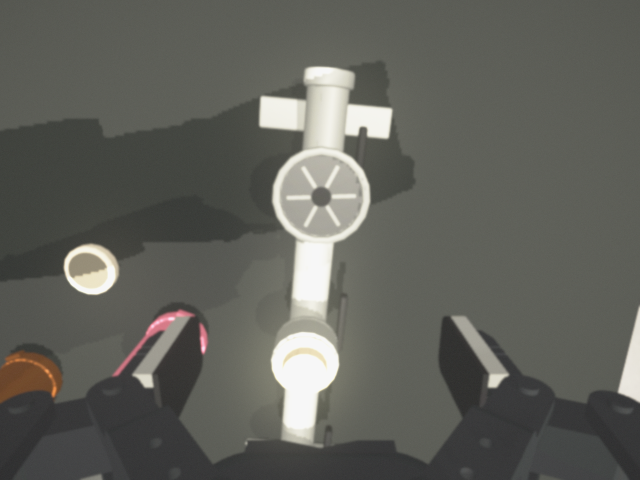

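The base is home: level, rim at 125, and centred at px (321,197), which is world (656,102). Next is the frit.

Emit:
play_rows --targets '[{"dx":-0.05,"dy":-0.014,"dz":0,"roll":0},{"dx":-0.1,"dy":-0.028,"dz":0,"roll":0},{"dx":-0.214,"dy":-0.055,"dz":-0.11,"roll":0},{"dx":-0.214,"dy":-0.055,"dz":-0.11,"roll":0},{"dx":-0.214,"dy":-0.055,"dz":-0.11,"roll":0},{"dx":-0.214,"dy":-0.055,"dz":-0.11,"roll":0},{"dx":-0.214,"dy":-0.055,"dz":-0.11,"roll":0},{"dx":-0.214,"dy":-0.055,"dz":-0.11,"roll":0},{"dx":-0.214,"dy":-0.055,"dz":-0.11,"roll":0}]'

```text
time: 10.0
ee_pos: [443.0, 15.3, 182.7]
eef_rot: [0.707, 0.707, 0.001, 0.0]
contact_force: [0.3, -0.4, -0.8]
width: 85.2
grip_force: 0.0
```

```bash
python3 m.py w6 442 14 30 8 18 442 14 18 5 20
```

```text
10.0 [443.   15.3 182.7] [ 0.3 -0.4 -0.8] 85.16124339795358
[ 442.    14.    23.   441.8   15.2   11.6 3990. ]
[ 442.    14.    18.   441.8   14.3   11.8 2521. ]
```

```bash
python3 - <<'E'
from h import *
for n,tz in(("w5",292.2),("w3",232.4)):
    W=np.load(n+".npy")
    for u0,u1 in((130,240),(400,510)):
        P=W[300:400,u0:u1].reshape(-1,3);P=P[(P[:,2]>tz-90)&(P[:,2]<tz-30)&(P[:,1]<(83 if n=="w5" else 114))]
        x=656.1 if n=="w5" else 604.5
        P=P[np.abs(P[:,0]-x)>27]
        print(n,len(P),np.percentile(P[:,2]-tz,[0,1,5,20,50]).round(1) if len(P) else '')
E
```

```text
w5 3265 [-61.4 -59.1 -56.5 -51.  -42.5]
w5 3263 [-60.9 -59.3 -56.7 -51.  -42.6]
w3 3045 [-65.2 -63.3 -59.5 -50.7 -42.9]
w3 2945 [-65.1 -63.5 -60.2 -51.7 -42.5]
```

Emit:
play_rows --targets '[{"dx":-0.001,"dy":-0.001,"dz":-0.05,"roll":0},{"dx":-0.001,"dy":-0.001,"dz":-0.09,"roll":0},{"dx":-0.001,"dy":-0.001,"dz":-0.109,"roll":0},{"dx":-0.001,"dy":-0.001,"dz":-0.109,"roll":0},{"dx":-0.001,"dy":-0.001,"dz":-0.109,"roll":0},{"dx":-0.001,"dy":-0.001,"dz":-0.109,"roll":0}]'

```text
time: 10.65
ee_pos: [441.8, 13.7, 74.7]
eef_rot: [0.707, 0.707, 0.001, 0.001]
contact_force: [0.1, 0.3, 0.7]
width: 85.5
grip_force: 0.0
```

Emit:
play_rows --targets '[{"dx":0.0,"dy":0,"dz":0,"roll":0},{"dx":0.0,"dy":0,"dz":0,"roll":0},{"dx":0.0,"dy":0,"dz":0,"roll":0},{"dx":0.0,"dy":0,"dz":0,"roll":0},{"dx":0.0,"dy":0,"dz":0,"roll":0},{"dx":0.0,"dy":0,"dz":0,"roll":0},{"dx":0.0,"dy":0,"dz":0,"roll":0},{"dx":0.0,"dy":0,"dz":0,"roll":0},{"dx":0.0,"dy":0,"dz":0,"roll":0}]' --fingers 1 --grip_force 30

```text
time: 11.55
ee_pos: [441.3, 13.7, 74.0]
eef_rot: [0.707, 0.707, 0.0, 0.0]
contact_force: [-1.7, -0.3, 13.2]
width: 44.0
grip_force: 28.6
```

Emit:
play_rows --targets '[{"dx":0,"dy":0,"dz":0.02,"roll":0},{"dx":0,"dy":0,"dz":0.06,"roll":0},{"dx":0,"dy":0,"dz":0.11,"roll":0},{"dx":0.04,"dy":0.016,"dz":0.14,"roll":0},{"dx":0.08,"dy":0.032,"dz":0.16,"roll":0},{"dx":0.12,"dy":0.048,"dz":0.16,"roll":0},{"dx":0.16,"dy":0.065,"dz":0.16,"roll":0},{"dx":0.19,"dy":0.078,"dz":0.16,"roll":0},{"dx":0.2147,"dy":0.088,"dz":0.16,"roll":0},{"dx":0.2147,"dy":0.088,"dz":0.16,"roll":0},{"dx":0.2147,"dy":0.088,"dz":0.16,"roll":0},{"dx":0.2147,"dy":0.088,"dz":0.16,"roll":0}]'

```text
time: 12.75
ee_pos: [655.3, 101.3, 233.6]
eef_rot: [0.707, 0.707, -0.0, -0.0]
contact_force: [-0.9, 0.2, 0.2]
width: 44.2
grip_force: 31.5
```

```bash
python3 m.py w7 656 102 26 168 178 656 102 26 160 180
```

```text
12.75 [655.3 101.3 233.6] [-0.9  0.2  0.2] 44.23505588258688
[  656.    102.     26.    654.9   103.8   171.  11328. ]
[  656.    102.     26.    654.9   105.    171.  12285. ]
```

View pics/w7.png

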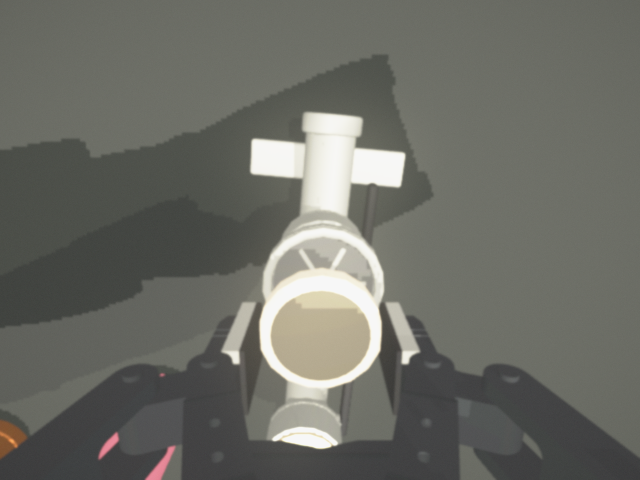

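```bash
python3 - <<'E'
from h import *
W=np.load("w7.npy")
def circ(P):
    A=np.c_[2*P[:,:2],np.ones(len(P))];s=np.linalg.lstsq(A,(P[:,:2]**2).sum(1),rcond=None)[0]
    return s[0],s[1],np.sqrt(s[2]+s[0]**2+s[1]**2)
from scipy.spatial import ConvexHull
def outer(m):
    k=cv2.morphologyEx(m.astype(np.uint8),cv2.MORPH_OPEN,np.ones((5,5)))
    cs=max(cv2.findContours(k,0,1)[0],key=cv2.contourArea)[:,0]
    return np.array([W[v,u] for u,v in cs])
g=cv2.imread("pics/w7.png").min(2)
z=W[...,2];d=np.hypot(W[...,0]-655,W[...,1]-102)
m=(z>168.5)&(z<174)&(d<27)
P=outer(m);r=np.hypot(P[:,0]-655,P[:,1]-102)
for y0,y1 in((88,96),(96,104),(104,112),(112,120)):
    Q=W[m&(W[...,1]>y0)&(W[...,1]<y1)];print("frit",y0,len(Q),Q[:,0].min().round(1),Q[:,0].max().round(1))
Q=W[m&(abs(W[...,0]-655)<3)];print("frit y",Q[:,1].min(),Q[:,1].max())
P=P[(np.abs(P[:,0]-655)<19)];print("frit circ",circ(P),len(P))
m=(z>122.8)&(z<129)&(d<40)
Q=W[m&(W[...,1]>95)];print("base",len(Q),Q.min(0),Q.max(0))
P=outer((z>117)&(z<129)&(d<40));P=P[(P[:,2]>123)&(np.hypot(P[:,0]-656,P[:,1]-102)>27)&(P[:,1]>100)];print("base circ",circ(P),len(P))
E
```

```text
frit 88 2064 632.6 677.0
frit 96 2391 632.5 677.1
frit 104 2495 632.5 677.0
frit 112 2247 630.2 679.7
frit y 78.818665168631 124.48625790763843
frit circ (np.float64(654.7898641331129), np.float64(101.68320362497684), np.float64(22.183552659752603)) 248
base 1995 [627.3112899   95.03511121 122.80064677] [684.50931299 130.95299082 127.18556016]
base circ (np.float64(655.9332331660539), np.float64(102.1820719895311), np.float64(28.359883001562398)) 77
```

The frit hangs at px (320,332), about 1 mm short of the base in x. I'll correct that and lower it.

Emit:
play_rows --targets '[{"dx":0.0011,"dy":0.0004,"dz":-0.012,"roll":0},{"dx":0.0011,"dy":0.0004,"dz":-0.022,"roll":0},{"dx":0.0011,"dy":0.0004,"dz":-0.028,"roll":0},{"dx":0.0011,"dy":0.0004,"dz":-0.031,"roll":0},{"dx":0.0011,"dy":0.0004,"dz":-0.033,"roll":0},{"dx":0.0011,"dy":0.0004,"dz":-0.035,"roll":0},{"dx":0.0011,"dy":0.0004,"dz":-0.036,"roll":0},{"dx":0.0011,"dy":0.0004,"dz":-0.036,"roll":0}]'

```text
time: 13.6
ee_pos: [657.0, 102.2, 197.5]
eef_rot: [0.707, 0.707, 0.0, -0.0]
contact_force: [-0.4, -0.7, -0.4]
width: 44.0
grip_force: 31.5
```

Emit:
play_rows --targets '[{"dx":0,"dy":0,"dz":-0.0005,"roll":0},{"dx":0,"dy":0,"dz":-0.001,"roll":0},{"dx":0,"dy":0,"dz":-0.0015,"roll":0}]'

```text
time: 13.9
ee_pos: [657.0, 102.2, 196.6]
eef_rot: [0.707, 0.707, 0.0, 0.0]
contact_force: [-4.1, -0.1, 13.6]
width: 44.2
grip_force: 39.1
```

Emit:
play_rows --targets '[{"dx":0,"dy":0,"dz":0,"roll":0},{"dx":0,"dy":0,"dz":0,"roll":0},{"dx":0,"dy":0,"dz":0,"roll":0},{"dx":0,"dy":0,"dz":0,"roll":0},{"dx":0,"dy":0,"dz":0,"roll":0},{"dx":0,"dy":0,"dz":0.003,"roll":0}]' --fingers 0

```text
time: 14.5
ee_pos: [656.8, 102.1, 198.7]
eef_rot: [0.707, 0.707, -0.0, -0.0]
contact_force: [-0.6, -0.7, 1.0]
width: 85.5
grip_force: 0.0
```

Emit:
play_rows --targets '[{"dx":0,"dy":0,"dz":0.03,"roll":0},{"dx":0,"dy":0,"dz":0.08,"roll":0},{"dx":0,"dy":0,"dz":0.1,"roll":0},{"dx":0,"dy":-0.03,"dz":0.1,"roll":0},{"dx":0,"dy":-0.03,"dz":0.1,"roll":0},{"dx":0,"dy":-0.03,"dz":0.1,"roll":0}]'

```text
time: 15.1
ee_pos: [656.9, 71.7, 299.0]
eef_rot: [0.708, 0.707, -0.0, -0.0]
contact_force: [-0.5, 0.3, -0.4]
width: 85.3
grip_force: 0.0
```

```bash
cat > lvl.py <<'E'
from h import *
import sys
n,x,y,r,z0,z1=sys.argv[1],*map(float,sys.argv[2:])
W=np.load(n+".npy").reshape(-1,3);P=W[(np.hypot(W[:,0]-x,W[:,1]-y)<r)&(W[:,2]>z0)&(W[:,2]<z1)]
A=np.c_[P[:,:2]-[x,y],np.ones(len(P))];s=np.linalg.lstsq(A,P[:,2],rcond=None)[0];print("tilt deg",np.degrees(s[:2]).round(2),"z",s[2].round(1))
E
python3 m.py w8 656 102 45 131 142 656 102 45 123 128; python3 lvl.py w8 656 102 16 125 145; python3 lvl.py w5 656 102 26 123.5 130
```

```text
15.1 [656.9  71.7 299. ] [-0.5  0.3 -0.4] 85.25360877452734
[ 656.7  102.3   23.   656.7  103.1  133.6 4609. ]
[ 656.1  101.7   29.   655.5  105.7  125.  2009. ]
tilt deg [-0.18 -0.07] z 133.8
tilt deg [0.09 0.22] z 124.9
```

View pics/w8.png

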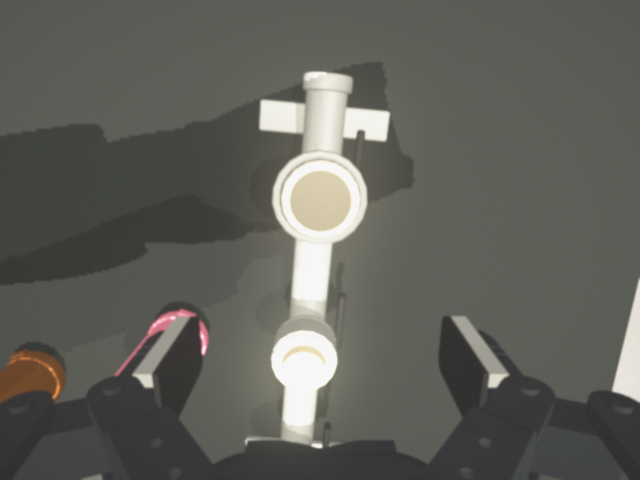

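The frit is flat in the recess (px 320,200): top at 133.8, tilt under 0.2°. Next is the steel tall funnel.

Emit:
play_rows --targets '[{"dx":-0.187,"dy":-0.239,"dz":-0.03,"roll":0},{"dx":-0.187,"dy":-0.239,"dz":-0.03,"roll":0},{"dx":-0.187,"dy":-0.239,"dz":-0.03,"roll":0},{"dx":-0.187,"dy":-0.239,"dz":-0.03,"roll":0},{"dx":-0.187,"dy":-0.239,"dz":-0.03,"roll":0},{"dx":-0.187,"dy":-0.239,"dz":-0.03,"roll":0},{"dx":-0.187,"dy":-0.239,"dz":-0.03,"roll":0},{"dx":-0.187,"dy":-0.239,"dz":-0.03,"roll":0},{"dx":-0.187,"dy":-0.239,"dz":-0.03,"roll":0},{"dx":-0.187,"dy":-0.239,"dz":-0.03,"roll":0}]'

```text
time: 16.15
ee_pos: [470.8, -165.5, 268.9]
eef_rot: [0.706, 0.708, 0.0, -0.0]
contact_force: [-0.7, -0.6, -0.2]
width: 85.5
grip_force: 0.0
```

```bash
python3 m.py w9 469 -167 40 103 115 469 -167 40 8 15
```

```text
16.15 [ 470.8 -165.5  268.9] [-0.7 -0.6 -0.2] 85.47671959596651
[ 469.3 -166.6   28.   469.4 -169.6  109.  1920. ]
[ 469.3 -167.    32.4  466.8 -174.6   11.   869. ]
```

View pics/w9.png

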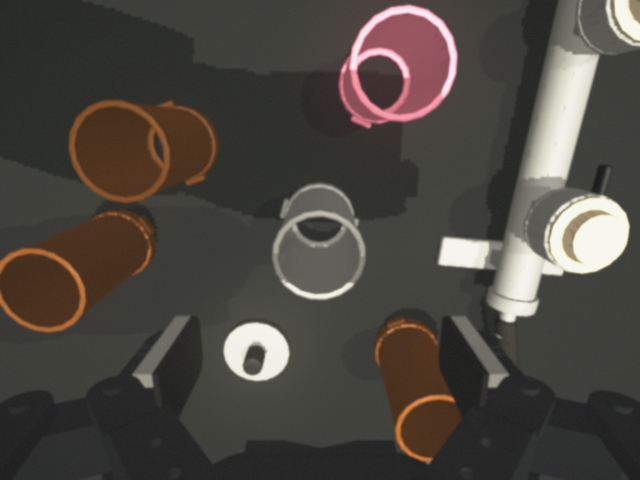

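The steel tall funnel's mouth is at px (319,255), with the lid at (257,352).

Emit:
play_rows --targets '[{"dx":-0.0015,"dy":-0.001,"dz":-0.04,"roll":0},{"dx":-0.0015,"dy":-0.001,"dz":-0.08,"roll":0},{"dx":-0.0015,"dy":-0.001,"dz":-0.115,"roll":0},{"dx":-0.0015,"dy":-0.001,"dz":-0.134,"roll":0},{"dx":-0.0015,"dy":-0.001,"dz":-0.134,"roll":0},{"dx":-0.0015,"dy":-0.001,"dz":-0.134,"roll":0},{"dx":-0.0015,"dy":-0.001,"dz":-0.134,"roll":0}]'

```text
time: 16.9
ee_pos: [469.0, -167.7, 136.1]
eef_rot: [0.707, 0.707, 0.0, 0.001]
contact_force: [-0.6, -0.5, 0.5]
width: 85.2
grip_force: 0.0
```

Emit:
play_rows --targets '[{"dx":0.0,"dy":0,"dz":0,"roll":0},{"dx":0.0,"dy":0,"dz":0,"roll":0},{"dx":0.0,"dy":0,"dz":0,"roll":0},{"dx":0.0,"dy":0,"dz":0,"roll":0},{"dx":0.0,"dy":0,"dz":0,"roll":0},{"dx":0.0,"dy":0,"dz":0,"roll":0},{"dx":0.0,"dy":0,"dz":0,"roll":0},{"dx":0.0,"dy":0,"dz":0,"roll":0},{"dx":0.0,"dy":0,"dz":0,"roll":0}]' --fingers 1 --grip_force 45

```text
time: 17.8
ee_pos: [468.8, -168.0, 135.7]
eef_rot: [0.707, 0.707, 0.0, 0.001]
contact_force: [0.6, -0.7, 13.1]
width: 53.9
grip_force: 44.6
```

Emit:
play_rows --targets '[{"dx":0,"dy":0,"dz":0.02,"roll":0},{"dx":0,"dy":0,"dz":0.06,"roll":0},{"dx":0,"dy":0,"dz":0.11,"roll":0},{"dx":0,"dy":0,"dz":0.15,"roll":0},{"dx":0.02,"dy":0.03,"dz":0.165,"roll":0},{"dx":0.043,"dy":0.061,"dz":0.165,"roll":0},{"dx":0.07,"dy":0.1,"dz":0.165,"roll":0},{"dx":0.097,"dy":0.139,"dz":0.165,"roll":0},{"dx":0.124,"dy":0.178,"dz":0.165,"roll":0},{"dx":0.151,"dy":0.217,"dz":0.165,"roll":0},{"dx":0.174,"dy":0.249,"dz":0.165,"roll":0},{"dx":0.1876,"dy":0.2686,"dz":0.165,"roll":0}]'

```text
time: 19.0
ee_pos: [656.6, 103.8, 299.6]
eef_rot: [0.706, 0.708, 0.0, -0.001]
contact_force: [0.0, -0.2, -1.9]
width: 54.0
grip_force: 48.4
```

Emit:
play_rows --targets '[{"dx":0,"dy":0,"dz":0,"roll":0},{"dx":0,"dy":0,"dz":0,"roll":0},{"dx":0,"dy":0,"dz":0,"roll":0}]'

```text
time: 19.3
ee_pos: [655.8, 99.8, 300.1]
eef_rot: [0.708, 0.707, -0.0, 0.0]
contact_force: [-0.7, 0.1, -2.4]
width: 53.6
grip_force: 48.5
```

```bash
python3 m.py w10 656 102 32 268 282 656 102 45 122 130; python3 - <<'E'
from h import *
for n in("scene","top"):
    c=capture(n);W=cloud(c);print(n,fit(W,(656,102),32,266,282),fit(W,(656,102),40,158,172),fit(W,(656,102),40,123,130))
    if n=="scene":cv2.imwrite("pics/s10.png",cv2.resize(c["img"][130:330,290:530],(720,600)))
E
```

```text
19.3 [655.8  99.8 300.1] [-0.7  0.1 -2.4] 53.592469725643305
[ 655.9  105.6   31.2  656.7  112.7  273.2 6866. ]
[655.9 108.4  27.8 655.  123.6 125.  948. ]
scene [654.2  97.3  30.3 644.9  88.2 273.5 200. ] [665.2  95.5  27.5 679.9  82.9 169.2  65. ] [658.3 100.8  30.1 674.2  86.2 126.5 170. ]
top None None None
```

View pics/w10.png

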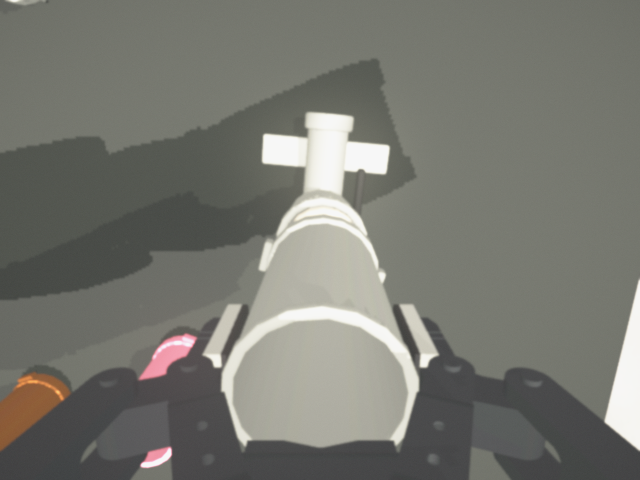

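```bash
python3 - <<'E'
from h import *
W=np.load("w10.npy")
def circ(P):
    A=np.c_[2*P[:,:2],np.ones(len(P))];s=np.linalg.lstsq(A,(P[:,:2]**2).sum(1),rcond=None)[0]
    return np.round([s[0],s[1],np.sqrt(s[2]+s[0]**2+s[1]**2)],1)
def ring(z0,z1,y0):
    V=W[(W[...,2]>z0)&(W[...,2]<z1)&(W[...,1]>y0)&(np.hypot(W[...,0]-656,W[...,1]-101)<34)]
    out=[]
    for a in np.arange(-20,200,4):
        t=np.degrees(np.arctan2(V[:,1]-101.5,V[:,0]-656));Q=V[(np.abs(t-a)<2)]
        if len(Q): 
            r=np.hypot(Q[:,0]-656,Q[:,1]-101.5);out.append(Q[r>=np.percentile(r,90)].mean(0))
    out=np.array(out);print(z0,len(out),circ(out),out[np.argmin(out[:,0]),:2].round(1),out[np.argmax(out[:,0]),:2].round(1),out[:,1].max().round(1))
ring(271,279,108);ring(160,180,105);ring(123.5,129,100)
for k in range(100,132,4):
    Q=W[(abs(W[...,1]-k)<1)&(W[...,2]>270)&(W[...,2]<279)&(abs(W[...,0]-656)<33)];
    if len(Q):print(k,Q[:,0].min().round(1),Q[:,0].max().round(1),len(Q))
E
```

```text
271 40 [655.3  98.3  30.5] [624.2 112.6] [687.7 112.6] 129.2
160 42 [654.9  99.   30.7] [624.5 106.1] [683.9 107.8] 130.1
123.5 40 [655.9 101.8  28.5] [628.1 108.2] [683.7 108.4] 130.5
100 626.8 681.3 111
104 626.6 684.0 167
108 625.9 684.8 215
112 623.0 689.0 717
116 631.2 679.1 235
120 634.0 676.3 288
124 637.4 672.8 513
128 644.7 665.9 693
```

The funnel is upright in hand, with its mouth at px (320,385). A shift of +1.0 in x and +0.4 in y lines it up with the frit.

Emit:
play_rows --targets '[{"dx":0.001,"dy":0.0005,"dz":-0.01,"roll":0},{"dx":0.001,"dy":0.0005,"dz":-0.02,"roll":0},{"dx":0.001,"dy":0.0005,"dz":-0.026,"roll":0},{"dx":0.001,"dy":0.0005,"dz":-0.029,"roll":0},{"dx":0.001,"dy":0.0005,"dz":-0.031,"roll":0},{"dx":0.001,"dy":0.0005,"dz":-0.033,"roll":0},{"dx":0.001,"dy":0.0005,"dz":-0.033,"roll":0}]'

```text
time: 20.15
ee_pos: [657.0, 101.3, 266.8]
eef_rot: [0.707, 0.707, -0.0, -0.0]
contact_force: [-0.7, -0.0, -2.0]
width: 53.9
grip_force: 48.5
```

Emit:
play_rows --targets '[{"dx":0,"dy":0,"dz":-0.001,"roll":0},{"dx":0,"dy":0,"dz":-0.002,"roll":0},{"dx":0,"dy":0,"dz":-0.003,"roll":0},{"dx":0,"dy":0,"dz":-0.004,"roll":0},{"dx":0,"dy":0,"dz":-0.004,"roll":0}]'

```text
time: 20.65
ee_pos: [657.0, 101.3, 262.8]
eef_rot: [0.707, 0.707, -0.0, -0.0]
contact_force: [-0.3, -0.6, -0.6]
width: 53.7
grip_force: 48.5
```

Underside is near 127 with no contact, so the socket is over the frit. Continuing gently.

Emit:
play_rows --targets '[{"dx":0,"dy":0,"dz":-0.0005,"roll":0},{"dx":0,"dy":0,"dz":-0.001,"roll":0},{"dx":0,"dy":0,"dz":-0.0015,"roll":0},{"dx":0,"dy":0,"dz":-0.0015,"roll":0}]'

```text
time: 21.05
ee_pos: [657.1, 101.3, 261.8]
eef_rot: [0.707, 0.707, 0.0, 0.0]
contact_force: [-1.4, 0.7, 3.9]
width: 53.9
grip_force: 48.7
```

Emit:
play_rows --targets '[{"dx":0,"dy":0,"dz":0,"roll":0},{"dx":0,"dy":0,"dz":0,"roll":0},{"dx":0,"dy":0,"dz":0,"roll":0},{"dx":0,"dy":0,"dz":0,"roll":0},{"dx":0,"dy":0,"dz":0,"roll":0},{"dx":0,"dy":0,"dz":0,"roll":0}]' --fingers 0

```text
time: 21.65
ee_pos: [657.1, 101.2, 261.4]
eef_rot: [0.707, 0.707, -0.0, -0.0]
contact_force: [-0.7, 0.4, -0.5]
width: 85.4
grip_force: 0.0
```

Emit:
play_rows --targets '[{"dx":0,"dy":0,"dz":0.03,"roll":0},{"dx":0,"dy":0,"dz":0.075,"roll":0},{"dx":0,"dy":0,"dz":0.11,"roll":0},{"dx":0,"dy":-0.03,"dz":0.11,"roll":0},{"dx":0,"dy":-0.03,"dz":0.11,"roll":0},{"dx":0,"dy":-0.03,"dz":0.11,"roll":0}]'

```text
time: 22.25
ee_pos: [657.0, 70.8, 371.2]
eef_rot: [0.708, 0.707, -0.0, -0.0]
contact_force: [-0.3, 0.4, -0.4]
width: 85.4
grip_force: 0.0
```

```bash
python3 m.py w11 656 102 40 230 245;python3 lvl.py w11 656 102 40 230 245;  python3 - <<'E'
from h import *
c=capture("scene");cv2.imwrite("pics/s11.png",cv2.resize(c["img"][130:330,330:570],(720,600)))
E
```

```text
22.25 [657.   70.8 371.2] [-0.3  0.4 -0.4] 85.36580022085523
[ 657.5  102.7   28.   657.3  101.7  235.  2404. ]
tilt deg [0.01 0.66] z 234.7
```

View pics/s11.png

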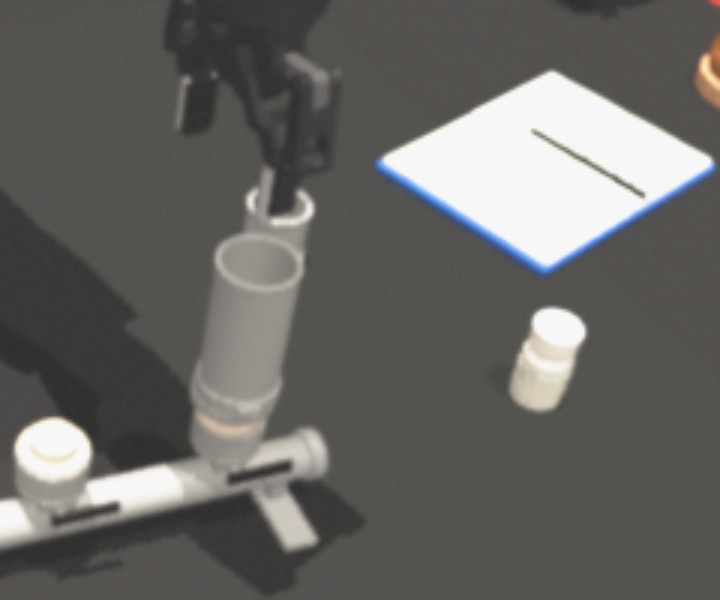

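The tall funnel stands square on the base, px (250,340) in the crop; the pale strip below it is the stopper's lip. Next is the lid.

Emit:
play_rows --targets '[{"dx":-0.245,"dy":-0.364,"dz":-0.17,"roll":0},{"dx":-0.245,"dy":-0.364,"dz":-0.17,"roll":0},{"dx":-0.245,"dy":-0.364,"dz":-0.17,"roll":0},{"dx":-0.245,"dy":-0.364,"dz":-0.17,"roll":0},{"dx":-0.245,"dy":-0.364,"dz":-0.17,"roll":0},{"dx":-0.245,"dy":-0.364,"dz":-0.17,"roll":0},{"dx":-0.245,"dy":-0.364,"dz":-0.17,"roll":0},{"dx":-0.245,"dy":-0.364,"dz":-0.17,"roll":0},{"dx":-0.245,"dy":-0.364,"dz":-0.17,"roll":0},{"dx":-0.245,"dy":-0.364,"dz":-0.17,"roll":0},{"dx":-0.245,"dy":-0.364,"dz":-0.17,"roll":0},{"dx":-0.245,"dy":-0.364,"dz":-0.17,"roll":0}]'

```text
time: 23.55
ee_pos: [412.6, -292.1, 201.4]
eef_rot: [0.707, 0.707, 0.0, -0.0]
contact_force: [0.3, 0.9, -1.0]
width: 85.3
grip_force: 0.0
```

Emit:
play_rows --targets '[{"dx":0,"dy":0,"dz":0,"roll":0},{"dx":0,"dy":0,"dz":0,"roll":0}]'

```text
time: 23.75
ee_pos: [412.8, -291.8, 201.7]
eef_rot: [0.707, 0.708, 0.0, 0.0]
contact_force: [0.3, 0.0, 0.7]
width: 85.8
grip_force: 0.0
```

```bash
python3 m.py w12 413 -293 40 7 14 413 -293 20 29 40
```

```text
23.75 [ 412.8 -291.8  201.7] [0.3 0.  0.7] 85.8158649808431
[ 411.7 -292.8   30.   411.5 -289.2    9.3 5122. ]
[ 411.4 -292.4    8.9  411.5 -291.8   33.1  628. ]
```

Emit:
play_rows --targets '[{"dx":-0.0012,"dy":-0.0008,"dz":-0.045,"roll":0},{"dx":-0.0012,"dy":-0.0008,"dz":-0.085,"roll":0},{"dx":-0.0012,"dy":-0.0008,"dz":-0.108,"roll":0},{"dx":-0.0012,"dy":-0.0008,"dz":-0.116,"roll":0},{"dx":-0.0012,"dy":-0.0008,"dz":-0.116,"roll":0},{"dx":-0.0012,"dy":-0.0008,"dz":-0.116,"roll":0}]'

```text
time: 24.4
ee_pos: [411.3, -293.6, 86.5]
eef_rot: [0.707, 0.707, 0.0, 0.001]
contact_force: [-0.2, 0.5, -0.8]
width: 85.6
grip_force: 0.0
```

Emit:
play_rows --targets '[{"dx":0.0,"dy":0,"dz":0,"roll":0},{"dx":0.0,"dy":0,"dz":0,"roll":0},{"dx":0.0,"dy":0,"dz":0,"roll":0},{"dx":0.0,"dy":0,"dz":0,"roll":0},{"dx":0.0,"dy":0,"dz":0,"roll":0},{"dx":0.0,"dy":0,"dz":0,"roll":0},{"dx":0.0,"dy":0,"dz":0,"roll":0},{"dx":0.0,"dy":0,"dz":0,"roll":0},{"dx":0.0,"dy":0,"dz":0,"roll":0},{"dx":0.0,"dy":0,"dz":0,"roll":0},{"dx":0.0,"dy":0,"dz":0,"roll":0}]' --fingers 1 --grip_force 40

```text
time: 25.5
ee_pos: [410.9, -293.6, 85.7]
eef_rot: [0.707, 0.707, -0.0, 0.0]
contact_force: [-1.2, 2.0, 7.4]
width: 16.1
grip_force: 38.8
```

Emit:
play_rows --targets '[{"dx":0,"dy":0,"dz":0.02,"roll":0},{"dx":0,"dy":0,"dz":0.06,"roll":0},{"dx":0,"dy":0,"dz":0.105,"roll":0},{"dx":0,"dy":0,"dz":0.15,"roll":0},{"dx":0,"dy":0,"dz":0.2,"roll":0},{"dx":0.01,"dy":0.016,"dz":0.24,"roll":0},{"dx":0.03,"dy":0.048,"dz":0.265,"roll":0},{"dx":0.055,"dy":0.088,"dz":0.265,"roll":0},{"dx":0.08,"dy":0.128,"dz":0.265,"roll":0},{"dx":0.105,"dy":0.169,"dz":0.265,"roll":0},{"dx":0.128,"dy":0.206,"dz":0.265,"roll":0},{"dx":0.145,"dy":0.233,"dz":0.265,"roll":0}]'

```text
time: 26.7
ee_pos: [556.6, -57.7, 350.3]
eef_rot: [0.706, 0.708, 0.0, -0.0]
contact_force: [-0.5, -1.6, -0.6]
width: 16.1
grip_force: 39.3
```

Emit:
play_rows --targets '[{"dx":0.025,"dy":0.04,"dz":0,"roll":0},{"dx":0.05,"dy":0.08,"dz":0,"roll":0},{"dx":0.075,"dy":0.12,"dz":0,"roll":0},{"dx":0.093,"dy":0.15,"dz":0,"roll":0},{"dx":0.1008,"dy":0.1623,"dz":0,"roll":0},{"dx":0.1008,"dy":0.1623,"dz":0,"roll":0},{"dx":0.1008,"dy":0.1623,"dz":0,"roll":0},{"dx":0.1008,"dy":0.1623,"dz":0,"roll":0},{"dx":0.1008,"dy":0.1623,"dz":0,"roll":0}]'

```text
time: 27.6
ee_pos: [656.5, 100.8, 350.7]
eef_rot: [0.708, 0.707, -0.0, 0.0]
contact_force: [-0.5, 1.2, -1.2]
width: 16.7
grip_force: 39.4
```

```bash
python3 m.py w13 657 102 38 270 278 657 102 45 228 242; python3 lvl.py w13 657 102 28 268 279
```

```text
27.6 [656.5 100.8 350.7] [-0.5  1.2 -1.2] 16.70897333786033
[ 655.6  101.5   30.4  655.9  115.1  274.1 8350. ]
[ 657.5  108.7   27.   659.1  124.7  235.  1082. ]
tilt deg [-0.03 -0.25] z 274.3
```

View pics/w13.png

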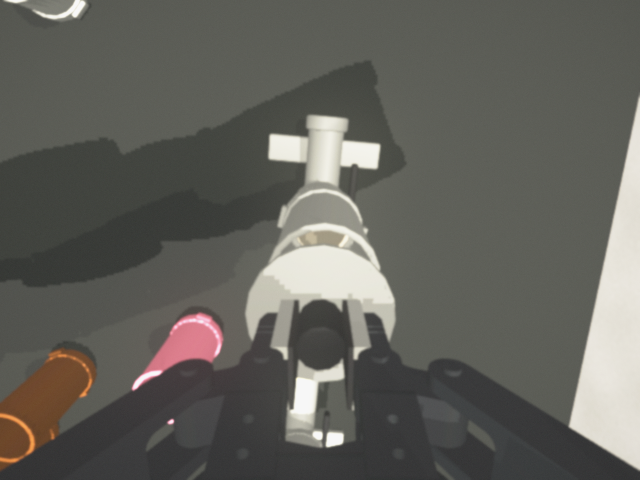

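The lid is level in hand (px 320,300), with the funnel's rim behind it and the frit visible inside. The offset to correct is +1.8 in x and +1.1 in y.

Emit:
play_rows --targets '[{"dx":0.0018,"dy":0.0011,"dz":-0.01,"roll":0},{"dx":0.0018,"dy":0.0011,"dz":-0.018,"roll":0},{"dx":0.0018,"dy":0.0011,"dz":-0.024,"roll":0},{"dx":0.0018,"dy":0.0011,"dz":-0.027,"roll":0},{"dx":0.0018,"dy":0.0011,"dz":-0.029,"roll":0},{"dx":0.0018,"dy":0.0011,"dz":-0.031,"roll":0},{"dx":0.0018,"dy":0.0011,"dz":-0.032,"roll":0},{"dx":0.0018,"dy":0.0011,"dz":-0.032,"roll":0}]'

```text
time: 28.45
ee_pos: [658.4, 102.8, 318.4]
eef_rot: [0.707, 0.707, -0.0, -0.0]
contact_force: [-0.1, 0.2, -1.1]
width: 16.6
grip_force: 39.4
```

Emit:
play_rows --targets '[{"dx":0,"dy":0,"dz":-0.001,"roll":0},{"dx":0,"dy":0,"dz":-0.002,"roll":0},{"dx":0,"dy":0,"dz":-0.003,"roll":0},{"dx":0,"dy":0,"dz":-0.003,"roll":0}]'

```text
time: 28.85
ee_pos: [658.5, 103.0, 315.8]
eef_rot: [0.707, 0.707, 0.0, 0.0]
contact_force: [0.4, 0.7, 3.0]
width: 16.5
grip_force: 39.7
```

Emit:
play_rows --targets '[{"dx":0,"dy":0,"dz":0,"roll":0},{"dx":0,"dy":0,"dz":0,"roll":0},{"dx":0,"dy":0,"dz":0,"roll":0},{"dx":0,"dy":0,"dz":0,"roll":0},{"dx":0,"dy":0,"dz":0,"roll":0},{"dx":0,"dy":0,"dz":0.003,"roll":0}]' --fingers 0

```text
time: 29.45
ee_pos: [658.4, 102.9, 318.2]
eef_rot: [0.707, 0.707, -0.0, -0.0]
contact_force: [-0.2, 0.3, -0.4]
width: 85.5
grip_force: 0.0
```

Emit:
play_rows --targets '[{"dx":0,"dy":0,"dz":0.03,"roll":0},{"dx":0,"dy":0,"dz":0.07,"roll":0},{"dx":0,"dy":0,"dz":0.09,"roll":0},{"dx":0,"dy":-0.06,"dz":0.09,"roll":0},{"dx":0,"dy":-0.06,"dz":0.09,"roll":0},{"dx":0,"dy":-0.06,"dz":0.09,"roll":0}]'

```text
time: 30.05
ee_pos: [658.5, 40.6, 408.6]
eef_rot: [0.708, 0.706, -0.0, 0.0]
contact_force: [-0.7, 1.3, -0.2]
width: 85.4
grip_force: 0.0
```

```bash
python3 m.py w14 657 102 45 234 246 657 102 20 258 275;python3 lvl.py w14 657 102 29 234 246;  python3 - <<'E'
from h import *
c=capture("scene");cv2.imwrite("pics/s14.png",cv2.resize(c["img"][130:380,100:540],(800,454)))
E
```

```text
30.05 [658.5  40.6 408.6] [-0.7  1.3 -0.2] 85.42379724174377
[ 658.   103.8   30.   658.1  105.9  239.1 7780. ]
[658.1 103.7   8.9 658.  103.9 263.  930. ]
tilt deg [ 0.02 -0.11] z 239.1
```

View pics/s14.png

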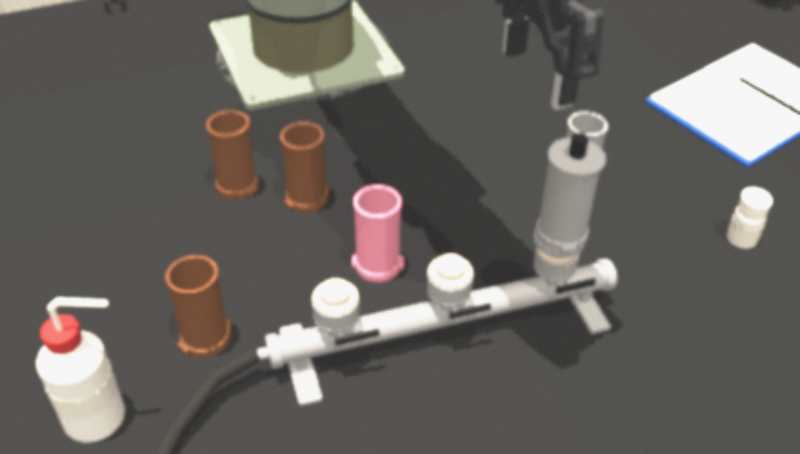

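The lid is seated level (px 577,155): disc top reads 239.1, with the same 1 mm low reading as the other heights. The other parts have not moved.

```bash
python3 -c "
from workcell import *
print(job_done())"
```

```text
the job is handed in; nothing more can be done
None
```

The filter holder is assembled on the open port in the order asked (base, frit, tall funnel, lid). Camera and force checks showed each part seated and level, and the job was handed in at about 30 s; no verdict came back.

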